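# Sort full and leaked damper cartridges by weight and lock the carrier

### The arm

A 6-joint arm with a two-finger parallel gripper is mounted at the origin on the work surface. World frame = base frame: x ahead of the robot, y to its left, z up, the work surface at z = 0. Lengths are in mm, angles in rad, forces in N, time in s.
With the tool pointing down it reaches from about 275 to 750 mm from the base axis. Payload 10.2 kg.
Tool frame: the origin (TCP) lies midway between the tips of the shut fingers; the grasp point (between the pads) lies 19 mm behind it; z points along the fingers, y is the line along which they close (so a half turn about z gives the same grasp; the last joint's range is limited). The gripper opens to 85 mm and grips with 20 to 120 N. Pads are 22 mm wide; open, the fingers measure 114 mm over their backs; the gripper's body (76 mm by 85 mm) begins 54 mm behind the grasp point. The pads swing forward as they close: fully open they stand 13 mm farther back than shut.
Start: joints at [1.127, 0.313, 1.498, -0, 1.331, -0.223], TCP at [114.993, 512.258, 231.294] pointing down, gripper open.
Joint ranges: [-2.94, 2.94], [-0.97, 2.17], [0.19, 2.56], [-1.23, 4.37], [0.02, 3.11], [-2.88, 2.88]. Speed limits (rad/s): [2.39, 2.39, 3.01, 3.14, 3.14, 3.14].

### API

Orientations are given as a unit quaternion [w, x, y, z].
In Python, from rig import ctrl, capture, camera_info gives the robot as it stands.
- The arm moves only by the tool apply_moves, never from a script. Its argument "targets" is a list of rows, each a list of 3 entries, a list of its own where there are three numbers: the finger opening in mm, from 0 to 85.4, then the shift along the world's x, y, z in mm, then the turn, a rotation vector about the world's x, y, z in degrees. In form: [[grip, [dx, dy, dz], [rx, ry, rz]], ...]. A call has 1 to 20 rows; each row is the pose to reach, as a shift and turn from the pose commanded when the call began; what a row does not reach only later rows make up. A row lasts 1/10 s, in which the tool goes at most 50 mm and 8.59 degrees, less where a joint would pass 70% of its speed; a pose out of reach is approached as far as the arm can. A call with a gripper value outside its range is refused whole. The fingers move at their own pace and stop on an object; "squeeze" is the grip in N (left out, the last holds). Time passes only in rows, so rows that repeat a pose let the fingers close. It gives the time, the measured TCP pose, the force, the opening and the grip force at its end, in the units of the state.
- ctrl.sense(): the state, without advancing time (a new reading comes with each control period).
- capture(name): name is "scene" or "top"; returns (picture, depth): 420x560x3 uint8, blue, green, red; 420x560 float32, mm along the optical axis (not along the pixel's ray), 0 where there is no reading.
- camera_info(name): a dict with "vfov" (degrees; the focal length in pixels is half the picture's height over the tangent of half this angle, whatever the lens; pixels are square), "cx", "cy" (the principal point, pixels), "k1" (the pictures are not rectified: a ray, as slopes to the right and down, at radius r is drawn at 1 + k1 r^2 times it, then the intrinsics apply), "extrinsics" (4x4, takes a point from camera to world coordinates). Camera axes: x right, y down, z forward; pixel columns grow to the right and rows downward; lengths in mm; the calibration is good to about 2 mm. A picture is of the moment at which its call begins. camera_info takes no time and is no camera call.
- ctrl.finish_job(): hands the job in; it is judged then, once.
The state is a dict: "time_s": time; "joints": joint angles; "dq": joint speeds; "tau": joint torques, N m; "eef_pos": TCP position; "ee_rot": TCP orientation; "force": force on the tool from outside, world axes, zero at the start; "wrist_torque": the same for the moment, N m; "grip_width": opening from 0.0 (shut) to 1.0 (fully open); "grip_force": force on a finger pad.
Only numpy, scipy, OpenCV 4.12 (cv2) and the standard library are available. Lean on these libraries where they do the work, as an engineer would, in place of code of your own. Each camera call takes 0.05 s, during which the arm holds its last target. There are 200 camera calls.

### The job

First swing the carrier's yellow keeper bar well open, clear of all three cells. Then feel the weight of every cartridge by lifting it: stand each full (heavy) one upright in a cell of its own in the blue carrier and each leaked (light) one upright on the floor of the red tray, setting them down without dropping or throwing them. When all are sorted, swing the keeper bar shut until it clicks home over its catch, without slamming it, and leave the other things on the bench where they are.

Things in the scene. Friction and masses are not known exactly. Their poses are not given: they have to be found in the camera images.
- cartridge_1: damper cartridge, up to six, all alike to the eye: upright aluminium can with green band, 56 mm dia, 58 mm tall, with a dark steel neck 32 mm dia from 58 to 92 mm to grip from above (fingertips above the 58 mm shoulder). Full ones weigh about 620 g, leaked ones about 250 g (within 10 %). Stands on the bench at first; may be absent. Origin: centre of underside, z up its axis; yaw is of no account
- cartridge_2: damper cartridge, up to six, all alike to the eye: upright aluminium can with green band, 56 mm dia, 58 mm tall, with a dark steel neck 32 mm dia from 58 to 92 mm to grip from above (fingertips above the 58 mm shoulder). Full ones weigh about 620 g, leaked ones about 250 g (within 10 %). Stands on the bench at first; may be absent. Origin: centre of underside, z up its axis; yaw is of no account
- cartridge_3: damper cartridge, up to six, all alike to the eye: upright aluminium can with green band, 56 mm dia, 58 mm tall, with a dark steel neck 32 mm dia from 58 to 92 mm to grip from above (fingertips above the 58 mm shoulder). Full ones weigh about 620 g, leaked ones about 250 g (within 10 %). Stands on the bench at first; may be absent. Origin: centre of underside, z up its axis; yaw is of no account
- cartridge_4: damper cartridge, up to six, all alike to the eye: upright aluminium can with green band, 56 mm dia, 58 mm tall, with a dark steel neck 32 mm dia from 58 to 92 mm to grip from above (fingertips above the 58 mm shoulder). Full ones weigh about 620 g, leaked ones about 250 g (within 10 %). Stands on the bench at first; may be absent. Origin: centre of underside, z up its axis; yaw is of no account
- cartridge_5: damper cartridge, up to six, all alike to the eye: upright aluminium can with green band, 56 mm dia, 58 mm tall, with a dark steel neck 32 mm dia from 58 to 92 mm to grip from above (fingertips above the 58 mm shoulder). Full ones weigh about 620 g, leaked ones about 250 g (within 10 %). Stands on the bench at first; may be absent. Origin: centre of underside, z up its axis; yaw is of no account
- cartridge_6: damper cartridge, up to six, all alike to the eye: upright aluminium can with green band, 56 mm dia, 58 mm tall, with a dark steel neck 32 mm dia from 58 to 92 mm to grip from above (fingertips above the 58 mm shoulder). Full ones weigh about 620 g, leaked ones about 250 g (within 10 %). Stands on the bench at first; may be absent. Origin: centre of underside, z up its axis; yaw is of no account
- carrier: blue steel carrier fixed on the bench: 214 x 74 mm box with three open cells in a row along its x, each 66 x 66 mm inside, centres at x = -70, 0, +70 mm, y = 0; floor 4 mm and wall tops 34 mm above the bench, walls 4 mm. Hinge post 24 mm dia, 102 mm tall at x = +135 mm; catch post 24 x 30 mm, 88 mm tall, with a sprung brass ball on top, at x = -127 mm. Origin: centre of underside, z up
- keeper (a joint): yellow keeper bar of the carrier: angle in rad about the upright hinge, 0 = shut on its stop, bar along the carrier's -x over the cells; grows as its free end swings to the carrier's -y, up to 1.6. Stiff: 0.5 N at the knob. From about 0.06 it must be pushed over the sprung ball (crest near 0.027, about 4 N at the knob), then it clicks home at 0 and is held; short of the crest it stays ajar
- keeper_knob (a point): top centre of the upright black knob at the bar's free end: 20 mm dia, from 112 to 152 mm above the bench, 262 mm from the hinge axis; can be pinched from above or pushed. It stays round to the grip as the bar turns
- keeper_hinge (a point): point on the keeper bar's hinge axis, 112 mm above the bench. The bar is 18 mm wide, underside 102 mm and top 112 mm above the bench: it passes over seated cartridges (tops at 96 mm)
- red_tray: open red steel tray fixed to the bench, 240 x 110 mm outside, 34 mm high, walls and floor 4 mm, long side along its x axis; holds three cartridges side by side. Origin: centre of the underside, z up
- spanner: bystander: spanner lying on the bench
- grease_jar: bystander: jar, 60 mm in diameter, 80 mm tall
- flashlight: bystander: black flashlight, 120 mm long, 32 mm high
- flange_nut: bystander: steel nut, 26 mm wide, 16 mm high, among the cartridges
- bracket: bystander: small brass angle, 26 mm high, among the cartridges
- caliper: bystander: caliper lying flat, 160 mm long, 7 mm high
There are look-alikes about, which are no part of the job. What is shaped like the cartridge_5 but brown or turquoise is not meant.

How it is judged:
By the outcome, as a careful person would: the job done as asked, in the order asked, and still so for the second after the job is handed in, with the robot touching nothing.
Of cartridge_1, cartridge_2, cartridge_3, cartridge_4, cartridge_5, cartridge_6 only 4 to 6 are there at a start; the rules pass over those that are not, and their reading is None.
At some moment in a run one of cartridge_1, cartridge_2, cartridge_3, cartridge_4, cartridge_5, cartridge_6 may be knocked a few centimetres aside while the robot is not near it.
It also fails if it takes over 210 s, if anything falls off the work surface, if the arm or the gripper's body presses on something with over 40 N, if the wrist force passes 120 N, or if a joint passes its speed limit or range.

## Working session

There is one attempt and no reset: what is moved stays moved. The work goes in short steps, Python scripts to look and compute and a tool call to move; the robot and the scene stay as the last step left them, time stands still between calls to the robot, and variables do not carry over. Pictures are saved under pics/ and viewed, at most 14 in all, crops included, and the job is handed in when it is done.

Besides the shell and the picture viewer there is one more tool, called after "Request:" as name(argument=value, ...), one argument or row to a line, values as JSON. apply_moves: Moves the arm, as the interface text tells. Its arguments: {"type":"object","properties":{"targets":{"type":"array","items":{"type":"array"}},"squeeze":{"type":"number"}},"required":["targets"]}

```bash
mkdir -p pics; ls; cat > h.py <<'E'
import numpy as np, cv2
from rig import ctrl, capture, camera_info
def K(n):
    i=camera_info(n); f=210/np.tan(np.radians(i['vfov']/2)); return i,f
def world(n,u,v,depth=None,z=None):
    i,f=K(n); a=np.array([(u-i['cx'])/f,(v-i['cy'])/f]); s=a.copy()
    for _ in range(20): s=a/(1+i['k1']*(s@s))
    E=np.array(i['extrinsics']); d=np.array([s[0],s[1],1.])
    if z is not None:
        w=E[:3,:3]@d; depth=(z-E[2,3])/w[2]
    return E[:3,:3]@(d*depth)+E[:3,3]
def cloud(n,D):
    i,f=K(n); v,u=np.mgrid[0:D.shape[0],0:D.shape[1]]
    a=np.stack([(u-i['cx'])/f,(v-i['cy'])/f],-1); s=a.copy()
    for _ in range(20): s=a/(1+i['k1']*(s**2).sum(-1,keepdims=True))
    E=np.array(i['extrinsics']); d=np.concatenate([s,np.ones_like(s[...,:1])],-1)*D[...,None]
    return d@E[:3,:3].T+E[:3,3]
E
python3 - <<'E'
from h import *
for n in ('scene','top'):
    p,d=capture(n); cv2.imwrite(f'pics/{n}0.png',cv2.resize(p,(800,600),interpolation=cv2.INTER_CUBIC)); np.save(n+'0.npy',d); cv2.imwrite(f'{n}raw.png',p)
    print(camera_info(n))
print(ctrl.sense())
E
```

```text
pics
{'vfov': 50.49842935862287, 'cx': 271.14644679867683, 'cy': 216.16980420297983, 'k1': -0.05823519540903055, 'extrinsics': array([[-6.70551769e-01,  6.17150625e-01, -4.11686083e-01,
         1.07160692e+03],
       [ 7.41772324e-01,  5.49095814e-01, -3.85055328e-01,
         4.89846154e+02],
       [-1.15820316e-02, -5.63576874e-01, -8.25982424e-01,
         1.13217119e+03],
       [ 0.00000000e+00,  0.00000000e+00,  0.00000000e+00,
         1.00000000e+00]])}
{'vfov': 42.45195453514573, 'cx': 274.9682403058295, 'cy': 206.19208218163686, 'k1': -0.07801647787364477, 'extrinsics': array([[ 7.49893322e-02, -9.75099402e-01,  2.08704949e-01,
         2.88544929e+02],
       [-9.97183690e-01, -7.30901687e-02,  1.68082226e-02,
         2.13601170e+01],
       [-1.13540791e-03, -2.09377608e-01, -9.77834203e-01,
         1.37202537e+03],
       [ 0.00000000e+00,  0.00000000e+00,  0.00000000e+00,
         1.00000000e+00]])}
{'time_s': 0.1, 'joints': array([ 1.12661303e+00,  3.13416525e-01,  1.49835202e+00, -3.78056416e-06,
        1.33103714e+00, -2.23388628e-01]), 'dq': array([ 0.00014613, -0.00036242, -0.0022885 ,  0.00129611, -0.00018556,
        0.00123731]), 'tau': array([ 3.49132177e-03, -4.12904441e+01, -2.60141623e+01, -1.29294008e-04,
        2.96422186e-03, -9.02402036e-06]), 'eef_pos': array([114.88099659, 512.03559697, 230.7842334 ]), 'ee_rot': array([-1.96973230e-04,  1.10172756e-01,  9.93912268e-01, -5.73642046e-04]), 'force': array([-0.11601519, -0.28675013, -0.50576199]), 'wrist_torque': array([-0.01627055, -0.00992497,  0.06063491]), 'grip_force': 0.0, 'grip_width': 1.0017000708448316}
```

View pics/top0.png

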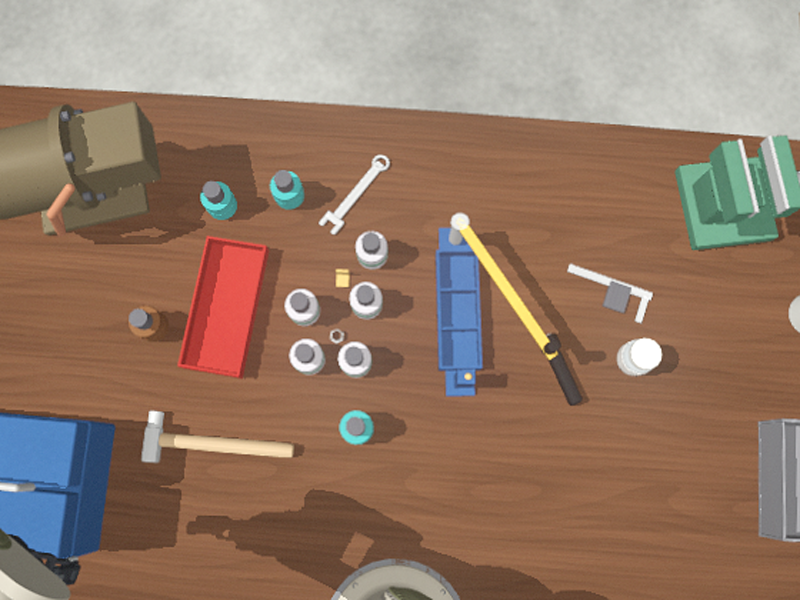

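View pics/scene0.png

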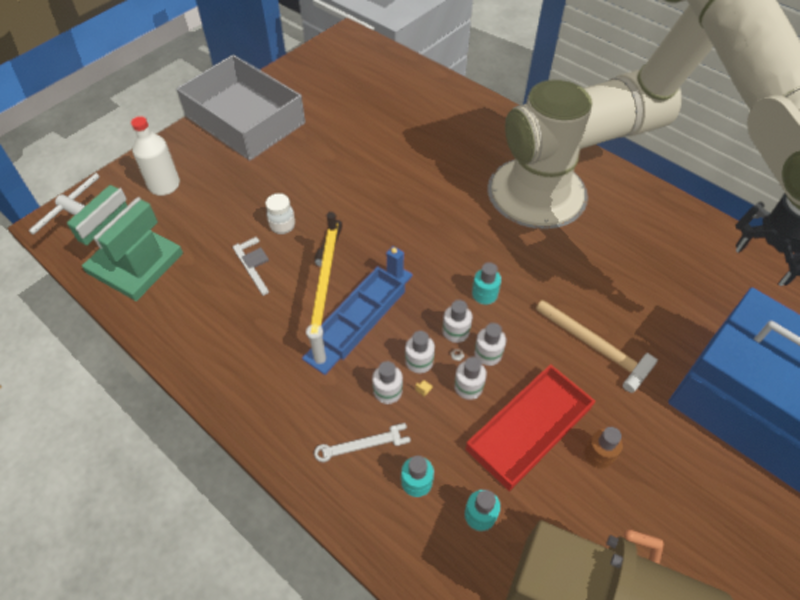

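The top view shows five banded aluminium cartridges (800-wide pixels): A(371,250), B(366,300), C(302,307), D(307,356) and E(354,359). The things that could be mistaken for them are turquoise at (218,200), (287,189) and (356,427), brown at (145,322), and the grease jar at (640,356). The keeper is ajar, with the knob at (551,347) above the flashlight.

```bash
python3 - <<'E'
from h import *
pt=cv2.imread('topraw.png'); ps=cv2.imread('sceneraw.png')
cv2.imwrite('pics/c1.png',cv2.resize(pt[140:300,180:460],(800,457),interpolation=cv2.INTER_CUBIC))
P=cloud('top',np.load('top0.npy')); S=cloud('scene',np.load('scene0.npy'))
s=.7
for nm,C,lst in (('top',P,[(371,240),(366,291),(299,300),(305,349),(353,352),(356,420),(640,350)]),('scene',S,[(387,373),(420,341),(459,310),(491,333),(471,368)])):
  for u,v in lst:
    c=C[int(v*s),int(u*s)]
    m=(np.abs(C[...,0]-c[0])<35)&(np.abs(C[...,1]-c[1])<35)&(C[...,2]>c[2]-6)&(C[...,2]<c[2]+8)
    q=C[m]; print(nm,(u,v),q.mean(0).round(1),(q.max(0)-q.min(0)).round(0),m.sum())
# tall things
for nm,C,b in (('top',P,[(460,222),(551,342),(465,378)]),('scene',S,[(317,331),(332,218),(394,252)])):
  for u,v in b:
    c=C[int(v*s),int(u*s)]
    m=(np.hypot(C[...,0]-c[0],C[...,1]-c[1])<25)&(np.abs(C[...,2]-c[2])<5); q=C[m]
    print(nm,(u,v),c.round(1),q.mean(0).round(1),(q.max(0)-q.min(0)).round(0))
# carrier wall tops / tray wall tops by colour
for nm,C,im in (('top',P,pt),('scene',S,ps)):
  h=cv2.cvtColor(im,cv2.COLOR_BGR2HSV)
  for col,hm in (('blue',(abs(h[...,0].astype(int)-110)<12)),('red',(h[...,0]<6)|(h[...,0]>174))):
    m=hm&(h[...,1]>130)&(C[...,2]>29)&(C[...,2]<39)&(C[...,0]>300)&(C[...,1]<350)&(C[...,1]>-150)
    q=C[m][:,:2].astype(np.float32); print(nm,col,len(q),cv2.minAreaRect(q),C[m][:,2].mean())
E
```

```text
top (371, 240) [652.5  90.3  92.1] [32. 30. 13.] 129
top (366, 291) [559.9  92.5  91.9] [30. 30. 11.] 125
top (299, 300) [538.7 201.7  92.2] [29. 30. 13.] 119
top (305, 349) [451.6 184.2  91.8] [29. 32. 13.] 142
top (353, 352) [452.3 103.4  93.7] [29. 29.  7.] 83
top (356, 420) [338.3  88.5  92.4] [29. 31. 13.] 130
top (640, 350) [ 495.2 -390.9   80.7] [53. 54. 14.] 372
scene (387, 373) [654.   95.6  91.3] [31. 30. 12.] 104
scene (420, 341) [561.2  97.6  90.9] [32. 30. 10.] 97
scene (459, 310) [454.8 108.3  90.9] [32. 31. 10.] 94
scene (491, 333) [453.5 190.9  91.1] [31. 29. 11.] 88
scene (471, 368) [540.7 209.   90.6] [31. 30. 12.] 110
top (460, 222) [693.5 -61.7 111.1] [689.3 -62.3 111.7] [40. 35.  9.]
top (551, 342) [ 491.3 -214.2  151.7] [ 484.5 -219.1  151.5] [19. 20.  9.]
top (465, 378) [430.5 -85.1  95.6] [432.8 -88.3  93.6] [19. 23.  7.]
scene (317, 331) [690.4 -54.2 113.3] [690.1 -57.4 111.8] [40. 36.  9.]
scene (332, 218) [ 489.4 -208.2  152.1] [ 485.9 -214.2  150.7] [20. 18.  8.]
scene (394, 252) [440.3 -81.4  97.9] [434.6 -83.5  95.9] [12.  8.  4.]
top blue 82 ((541.6612548828125, -73.50761413574219), (244.40773010253906, 71.61541748046875), 5.345078945159912) 33.44564380087315
top red 246 ((532.2810668945312, 321.70941162109375), (68.36851501464844, 239.37396240234375), 85.75202941894531) 33.675233214369634
scene blue 142 ((546.8631591796875, -66.89605712890625), (236.5724334716797, 75.09733581542969), 6.072394371032715) 33.23817410031938
scene red 226 ((531.15966796875, 320.92022705078125), (65.38504028320312, 245.5354461669922), 88.24603271484375) 33.86048064961006
```

View pics/c1.png

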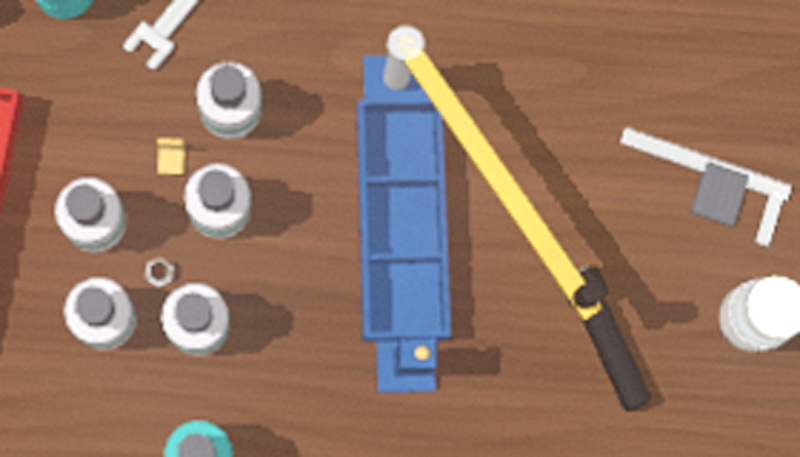

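Request:
apply_moves(
  targets=[
    [85,[370,-729,0],[0,0,18.4]],
    [85,[370,-729,0],[0,0,18.4]],
    [85,[370,-729,0],[0,0,18.4]],
    [85,[370,-729,0],[0,0,18.4]],
    [85,[370,-729,0],[0,0,18.4]],
    [85,[370,-729,0],[0,0,18.4]],
    [85,[370,-729,0],[0,0,18.4]],
    [85,[370,-729,0],[0,0,18.4]],
    [85,[370,-729,0],[0,0,18.4]],
    [85,[370,-729,0],[0,0,18.4]],
    [85,[370,-729,0],[0,0,18.4]],
    [85,[370,-729,0],[0,0,18.4]],
    [85,[370,-729,0],[0,0,18.4]],
    [85,[370,-729,0],[0,0,18.4]],
    [85,[370,-729,0],[0,0,18.4]],
    [85,[370,-729,0],[0,0,18.4]],
    [85,[370,-729,0],[0,0,18.4]],
    [85,[370,-729,0],[0,0,18.4]],
    [85,[370,-729,0],[0,0,18.4]],
    [85,[370,-729,0],[0,0,18.4]],
  ],
  squeeze=20,
)

```text
time_s: 2.1
eef_pos: [484.7, -215.8, 231.3]
ee_rot: [-0.0, -0.051, 0.999, 0.0]
force: [-0.0, -0.3, 0.4]
grip_width: 0.996
grip_force: 0.0
```

```bash
python3 - <<'E'
from h import *
for c in [(209,238),(266,244),(241,377),(180,368)]: print(world('top',c[0]*.7,c[1]*.7,z=34).round(1))
for c in [(549,369),(593,403),(511,485),(469,439)]: print(world('scene',c[0]*.7,c[1]*.7,z=34).round(1))
s=ctrl.sense(); print(s['eef_pos'],s['force'],s['joints'],s['ee_rot'])
E
```

```text
[653.6 383.8  34. ]
[649.9 279.2  34. ]
[408.2 296.6  34. ]
[415.4 405.5  34. ]
[419.3 311.2  34. ]
[425.  415.9  34. ]
[658.4 393.1  34. ]
[639.3 284.1  34. ]
[ 484.67752213 -215.79108049  231.32752867] [-0.04198983 -0.34550318  0.35695169] [-6.39924635e-01  3.25324829e-01  1.48065087e+00  9.29744426e-05
  1.33606303e+00 -2.31187143e+00] [-1.43152205e-04 -5.05428675e-02  9.98721867e-01  1.76912614e-04]
```

Request:
apply_moves(
  targets=[
    [85,[0,0,-40],[0,0,0]],
    [85,[0,0,-80],[0,0,0]],
    [85,[0,0,-111],[0,0,0]],
    [85,[0,0,-111],[0,0,0]],
    [85,[0,0,-111],[0,0,0]],
    [40,[0,0,-111],[0,0,0]],
    [24,[0,0,-111],[0,0,0]],
    [10,[0,0,-111],[0,0,0]],
    [10,[0,0,-111],[0,0,0]],
    [10,[0,0,-111],[0,0,0]],
    [10,[0,0,-111],[0,0,0]],
    [10,[0,0,-111],[0,0,0]],
  ],
  squeeze=20,
)

```text
time_s: 3.3
eef_pos: [485.1, -216.9, 120.7]
ee_rot: [0.0, -0.05, 0.999, -0.0]
force: [-1.7, 0.4, 5.9]
grip_width: 0.227
grip_force: 22.4
```

Request:
apply_moves(
  targets=[
    [10,[7,-9,0],[0,0,0]],
    [10,[14.5,-17.6,0],[0,0,0]],
    [10,[22.3,-26,0],[0,0,0]],
    [10,[30.5,-33.9,0],[0,0,0]],
    [10,[39,-41.5,0],[0,0,0]],
    [10,[47.8,-48.7,0],[0,0,0]],
    [10,[57,-55.6,0],[0,0,0]],
    [10,[66.4,-62,0],[0,0,0]],
    [10,[76.1,-68,0],[0,0,0]],
    [10,[86.1,-73.6,0],[0,0,0]],
    [10,[96.3,-78.7,0],[0,0,0]],
    [10,[106.7,-83.4,0],[0,0,0]],
    [10,[117.3,-87.6,0],[0,0,0]],
    [10,[128.1,-91.4,0],[0,0,0]],
    [10,[139,-94.6,0],[0,0,0]],
    [10,[150.1,-97.5,0],[0,0,0]],
    [10,[157,-99,0],[0,0,0]],
    [10,[163.5,-100.2,0],[0,0,0]],
    [10,[163.5,-100.2,0],[0,0,0]],
    [10,[163.5,-100.2,0],[0,0,0]],
  ],
)

```text
time_s: 5.3
eef_pos: [648.6, -316.6, 120.4]
ee_rot: [0.0, -0.05, 0.999, 0.0]
force: [0.1, 1.8, 3.2]
grip_width: 0.229
grip_force: 22.6
```

```bash
python3 - <<'E'
from h import *
s=ctrl.sense(); print(s['eef_pos'],s['force'],s['grip_width'],s['joints'])
E
```

```text
[ 648.62952975 -316.62216725  120.43879372] [0.09293566 1.83566232 3.2400016 ] 0.22900414216523537 [-6.16155830e-01  8.50232354e-01  9.15219287e-01  5.87560639e-04
  1.37585282e+00 -2.28768935e+00]
```

Request:
apply_moves(
  targets=[
    [45,[0,0,0],[0,0,0]],
    [45,[0,0,0],[0,0,0]],
    [45,[0,0,0],[0,0,0]],
    [45,[0,0,30],[0,0,0]],
    [45,[0,0,70],[0,0,0]],
    [60,[0,0,110],[0,0,0]],
    [60,[-50,20,110],[0,0,0]],
    [60,[-100,40,110],[0,0,0]],
    [60,[-150,60,110],[0,0,0]],
    [60,[-200,80,110],[0,0,0]],
    [60,[-230,100,110],[0,0,0]],
    [60,[-230,100,110],[0,0,0]],
    [60,[-230,100,110],[0,0,0]],
  ],
)

```text
time_s: 6.6
eef_pos: [417.9, -216.7, 231.0]
ee_rot: [0.0, -0.05, 0.999, -0.001]
force: [-0.2, -0.3, 1.0]
grip_width: 0.7
grip_force: 0.0
```

```bash
cat > look.py <<'E'
from h import *
import sys
def blobs(zlo,zhi,minz=85):
    out={}
    for n in ('top','scene'):
        p,d=capture(n); C=cloud(n,d); cv2.imwrite(f'pics/{n}_last.png',cv2.resize(p,(800,600)))
        m=((C[...,2]>zlo)&(C[...,2]<zhi)&(C[...,0]>300)&(C[...,0]<760)&(C[...,1]>-420)&(C[...,1]<480)&(d>0)).astype(np.uint8)
        k,l,st,ce=cv2.connectedComponentsWithStats(m)
        L=[]
        for j in range(1,k):
            q=C[l==j]
            if len(q)>30:
                t=q
                r=(np.percentile(q,98,0)+np.percentile(q,2,0))/2
                L.append((r[:2].round(1).tolist(),len(q),(np.ptp(q,axis=0)).round().tolist()))
        out[n]=L
    return out
if __name__=='__main__':
    o=blobs(float(sys.argv[1]),float(sys.argv[2]))
    for n in o:
        print(n); [print('  ',x) for x in o[n]]
    print(ctrl.sense()['eef_pos'])
E
python3 look.py 88 97; python3 look.py 145 157
```

```text
top
   ([749.9, 251.7], 74, [19.0, 31.0, 8.0])
   ([726.6, 376.7], 110, [30.0, 29.0, 8.0])
   ([652.9, 90.6], 119, [32.0, 30.0, 9.0])
   ([560.0, 92.5], 114, [31.0, 29.0, 9.0])
   ([539.2, 201.0], 122, [30.0, 30.0, 8.0])
   ([489.0, 468.3], 90, [28.0, 23.0, 9.0])
   ([451.7, 183.9], 124, [30.0, 31.0, 8.0])
   ([453.2, 103.3], 125, [30.0, 31.0, 9.0])
   ([433.0, -86.8], 63, [23.0, 27.0, 9.0])
   ([338.4, 88.1], 130, [28.0, 31.0, 9.0])
scene
   ([337.8, 94.9], 69, [32.0, 31.0, 9.0])
   ([454.7, 107.8], 84, [31.0, 31.0, 8.0])
   ([453.2, 190.9], 83, [31.0, 29.0, 8.0])
   ([561.1, 97.8], 90, [29.0, 31.0, 8.0])
   ([540.1, 209.1], 95, [30.0, 29.0, 9.0])
   ([653.7, 95.5], 94, [30.0, 29.0, 8.0])
   ([490.7, 471.1], 75, [32.0, 18.0, 8.0])
   ([750.2, 258.3], 87, [22.0, 30.0, 8.0])
   ([727.5, 381.0], 148, [32.0, 31.0, 9.0])
[ 419.34390656 -217.70384948  230.66746586]
top
   ([741.8, 471.8], 31, [32.0, 17.0, 10.0])
   ([649.6, -316.8], 62, [18.0, 20.0, 11.0])
scene
   ([650.8, -313.2], 36, [18.0, 21.0, 8.0])
[ 419.43379301 -217.66301822  230.16461345]
```

Request:
apply_moves(
  targets=[
    [60,[142,311,0],[0,0,0]],
    [60,[142,311,0],[0,0,0]],
    [60,[142,311,0],[0,0,0]],
    [60,[142,311,0],[0,0,0]],
    [60,[142,311,0],[0,0,0]],
    [60,[142,311,0],[0,0,0]],
    [60,[142,311,0],[0,0,0]],
    [60,[142,311,0],[0,0,0]],
    [60,[142,311,-45],[0,0,0]],
    [60,[142,311,-90],[0,0,0]],
    [60,[142,311,-135],[0,0,0]],
    [60,[142,311,-165],[0,0,0]],
    [60,[142,311,-166],[0,0,0]],
    [60,[142,311,-166],[0,0,0]],
    [20,[142,311,-166],[0,0,0]],
    [20,[142,311,-166],[0,0,0]],
    [20,[142,311,-166],[0,0,0]],
    [20,[142,311,-166],[0,0,0]],
    [20,[142,311,-166],[0,0,0]],
    [20,[142,311,-166],[0,0,0]],
  ],
  squeeze=40,
)

```text
time_s: 8.8
eef_pos: [561.6, 94.1, 66.2]
ee_rot: [0.002, -0.05, 0.999, -0.0]
force: [-1.0, 0.5, 6.9]
grip_width: 0.359
grip_force: 39.3
```

```bash
python3 - <<'E'
from h import *
s=ctrl.sense(); print(s['eef_pos'],s['force'],s['grip_width'],s['wrist_torque'])
E
python3 look.py 88 97|head -20
```

```text
[561.56035052  94.11555169  66.17555159] [-0.96237914  0.53713014  6.91291714] 0.3593102585001305 [-0.04331769  0.0507939  -0.01475257]
top
   ([749.9, 252.6], 78, [20.0, 31.0, 8.0])
   ([726.4, 376.2], 104, [30.0, 31.0, 9.0])
   ([538.8, 206.9], 79, [30.0, 19.0, 8.0])
   ([489.1, 468.5], 86, [28.0, 23.0, 8.0])
   ([432.8, -86.9], 70, [22.0, 30.0, 8.0])
scene
   ([337.9, 95.7], 71, [29.0, 30.0, 9.0])
   ([454.1, 107.8], 83, [32.0, 31.0, 8.0])
   ([452.5, 191.5], 83, [32.0, 29.0, 8.0])
   ([563.6, 97.9], 87, [27.0, 58.0, 8.0])
   ([539.8, 208.9], 93, [32.0, 30.0, 8.0])
   ([654.0, 95.2], 96, [30.0, 30.0, 8.0])
   ([490.4, 471.1], 74, [33.0, 18.0, 8.0])
   ([749.8, 258.3], 82, [19.0, 30.0, 7.0])
   ([728.0, 380.9], 146, [31.0, 31.0, 8.0])
[561.57287604  94.12588586  66.179004  ]
```

Request:
apply_moves(
  targets=[
    [20,[0,0,5],[0,0,0]],
    [20,[0,0,15],[0,0,0]],
    [20,[0,0,30],[0,0,0]],
    [20,[0,0,55],[0,0,0]],
    [20,[0,0,70],[0,0,0]],
    [20,[0,0,70],[0,0,0]],
    [20,[0,0,70],[0,0,0]],
    [20,[0,0,70],[0,0,0]],
    [20,[0,0,70],[0,0,0]],
  ],
)

```text
time_s: 9.8
eef_pos: [560.0, 94.0, 133.3]
ee_rot: [-0.001, -0.05, 0.999, 0.0]
force: [0.0, -0.5, -6.0]
grip_width: 0.361
grip_force: 40.7
```

```bash
python3 - <<'E'
from h import *
s=ctrl.sense(); print(s['eef_pos'],s['force'],s['grip_width'],s['wrist_torque'])
E
python3 - <<'E'
from h import *
import cv2
p,d=capture('top'); cv2.imwrite('pics/t2.png',cv2.resize(p[100:310,100:380],(800,600))); C=cloud('top',d)
s=ctrl.sense(); print(s['force'])
E
```

```text
[560.02707594  94.04286841 133.29374057] [ 0.0320206  -0.49373181 -6.0268776 ] 0.36133507932434866 [ 0.02114327 -0.02026237 -0.01322823]
[ 0.06415164 -0.05341102 -6.01643748]
```

View pics/t2.png

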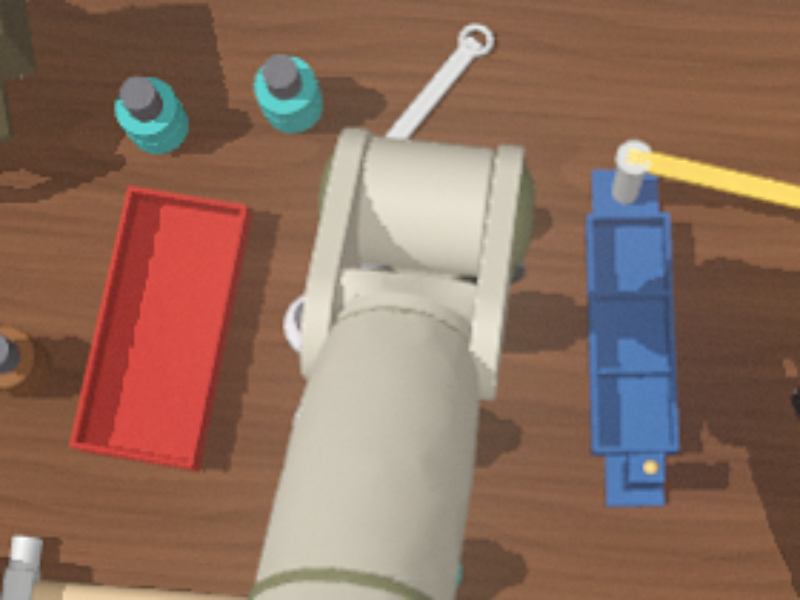

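B weighs 6.0 N, so it is full. Next I'll locate the carrier cells more precisely.

```bash
python3 - <<'E'
from h import *
def W(n,u,v,z): return world(n,u,v,z=z)[:2].round(1)
print('carrier top',[W('top',100+u/2.857-.3,100+v/2.857-.3,34).tolist() for u,v in [(587,213),(667,213),(678,453),(594,453)]])
print('ball',W('top',100+650/2.857-.3,100+467/2.857-.3,93),'hinge cap',W('top',100+634/2.857-.3,100+156/2.857-.3,112))
print('tray',[W('top',100+u/2.857-.3,100+v/2.857-.3,34).tolist() for u,v in [(130,188),(247,206),(197,468),(72,446)]])
p,d=capture('scene'); cv2.imwrite('pics/s2.png',cv2.resize(p[160:310,200:400],(800,600),interpolation=cv2.INTER_CUBIC))
E
```

```text
carrier top [[663.4, -26.6], [668.9, -98.3], [453.8, -119.2], [448.4, -46.3]]
ball [433.1 -90.4] hinge cap [694.9 -60.6]
tray [[656.3, 387.1], [647.3, 279.0], [409.2, 296.9], [419.6, 408.9]]
```

View pics/s2.png

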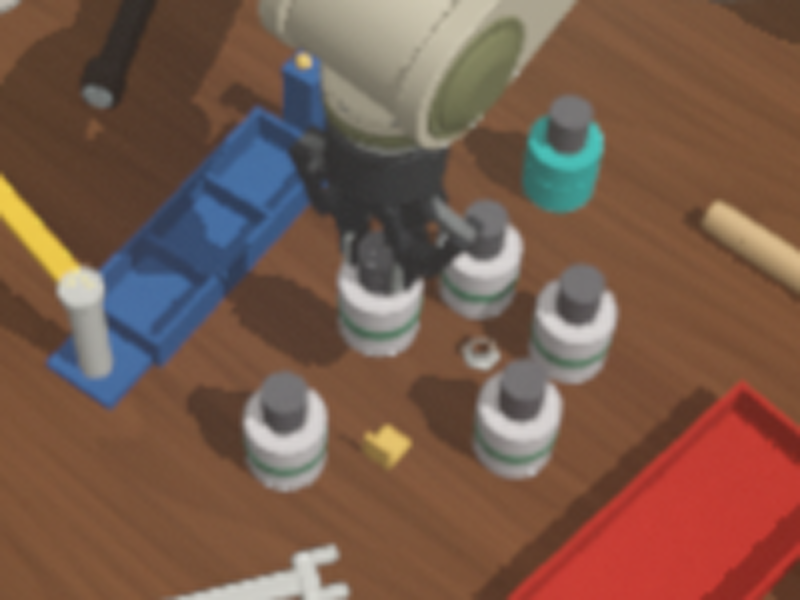

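Request:
apply_moves(
  targets=[
    [20,[15,-35,0],[0,0,0]],
    [20,[30,-70,0],[0,0,0]],
    [20,[45,-105,0],[0,0,0]],
    [20,[60,-140,0],[0,0,0]],
    [20,[68.5,-159,0],[0,0,0]],
    [20,[68.5,-159,0],[0,0,0]],
    [20,[68.5,-159,-12],[0,0,0]],
    [20,[68.5,-159,-24],[0,0,0]],
    [20,[68.5,-159,-34],[0,0,0]],
    [20,[68.5,-159,-44],[0,0,0]],
    [20,[68.5,-159,-52],[0,0,0]],
    [20,[68.5,-159,-58],[0,0,0]],
    [20,[68.5,-159,-60],[0,0,0]],
    [20,[68.5,-159,-60],[0,0,0]],
    [20,[68.5,-159,-60],[0,0,0]],
  ],
)

```text
time_s: 11.4
eef_pos: [629.2, -65.0, 74.7]
ee_rot: [0.0, -0.05, 0.999, -0.0]
force: [-0.3, -0.2, -5.7]
grip_width: 0.36
grip_force: 41.3
```

Request:
apply_moves(
  targets=[
    [20,[0,0,-2],[0,0,0]],
    [20,[0,0,-3],[0,0,0]],
    [20,[0,0,-4],[0,0,0]],
    [20,[0,0,-4.5],[0,0,0]],
    [20,[0,0,-4.5],[0,0,0]],
    [20,[0,0,-4.5],[0,0,0]],
  ],
)

```text
time_s: 12.0
eef_pos: [629.1, -64.9, 70.3]
ee_rot: [0.0, -0.05, 0.999, -0.0]
force: [-1.9, 1.3, 0.2]
grip_width: 0.361
grip_force: 41.8
```

Request:
apply_moves(
  targets=[
    [55,[0,0,0],[0,0,0]],
    [55,[0,0,0],[0,0,0]],
    [55,[0,0,0],[0,0,0]],
    [55,[0,0,20],[0,0,0]],
    [55,[0,0,60],[0,0,0]],
    [55,[0,0,100],[0,0,0]],
    [55,[0,0,100],[0,0,0]],
  ],
)

```text
time_s: 12.7
eef_pos: [631.3, -65.5, 176.0]
ee_rot: [0.005, -0.05, 0.999, -0.002]
force: [-0.4, 0.3, 1.0]
grip_width: 0.643
grip_force: 0.0
```

```bash
python3 look.py 87 102
```

```text
top
   ([750.2, 251.7], 79, [20.0, 32.0, 10.0])
   ([726.7, 376.4], 118, [29.0, 29.0, 13.0])
   ([653.2, 90.1], 124, [32.0, 30.0, 10.0])
   ([539.2, 201.6], 125, [30.0, 30.0, 10.0])
   ([489.1, 468.5], 97, [28.0, 24.0, 9.0])
   ([451.6, 184.1], 138, [30.0, 32.0, 10.0])
   ([452.6, 103.4], 130, [29.0, 31.0, 12.0])
   ([432.9, -92.0], 52, [23.0, 17.0, 13.0])
scene
   ([337.7, 95.9], 77, [30.0, 31.0, 9.0])
   ([454.5, 108.1], 88, [32.0, 31.0, 8.0])
   ([628.3, -61.2], 97, [30.0, 33.0, 12.0])
   ([453.4, 191.0], 86, [29.0, 30.0, 10.0])
   ([540.4, 209.4], 101, [32.0, 31.0, 9.0])
   ([654.2, 95.6], 103, [31.0, 31.0, 10.0])
   ([491.0, 471.1], 75, [33.0, 18.0, 10.0])
   ([749.8, 257.8], 88, [20.0, 30.0, 14.0])
   ([727.7, 380.7], 144, [32.0, 30.0, 9.0])
[629.21272552 -65.03135082 170.36429875]
```

Request:
apply_moves(
  targets=[
    [55,[7,45,0],[0,0,0]],
    [55,[14,90,0],[0,0,0]],
    [55,[21,135,0],[0,0,0]],
    [55,[24.3,157.2,0],[0,0,0]],
    [55,[24.3,157.2,0],[0,0,0]],
    [55,[24.3,157.2,-40],[0,0,0]],
    [55,[24.3,157.2,-80],[0,0,0]],
    [55,[24.3,157.2,-100],[0,0,0]],
    [55,[24.3,157.2,-101.5],[0,0,0]],
    [55,[24.3,157.2,-101.5],[0,0,0]],
    [20,[24.3,157.2,-101.5],[0,0,0]],
    [20,[24.3,157.2,-101.5],[0,0,0]],
    [20,[24.3,157.2,-101.5],[0,0,0]],
    [20,[24.3,157.2,-101.5],[0,0,0]],
    [20,[24.3,157.2,-101.5],[0,0,0]],
  ],
)

```text
time_s: 14.3
eef_pos: [654.0, 92.1, 70.0]
ee_rot: [0.001, -0.05, 0.999, -0.0]
force: [-1.1, -0.9, 7.0]
grip_width: 0.36
grip_force: 39.9
```

Request:
apply_moves(
  targets=[
    [20,[0,0,5],[0,0,0]],
    [20,[0,0,20],[0,0,0]],
    [20,[0,0,50],[0,0,0]],
    [20,[0,0,80],[0,0,0]],
    [20,[0,0,110],[0,0,0]],
    [20,[0,0,110],[0,0,0]],
    [20,[0,0,110],[0,0,0]],
    [20,[0,0,110],[0,0,0]],
    [20,[0,0,110],[0,0,0]],
  ],
)

```text
time_s: 15.2
eef_pos: [652.7, 92.3, 176.8]
ee_rot: [-0.001, -0.05, 0.999, 0.0]
force: [-0.6, -0.5, -2.9]
grip_width: 0.362
grip_force: 40.1
```

Request:
apply_moves(
  targets=[
    [20,[-8,45,0],[0,0,0]],
    [20,[-16,90,0],[0,0,0]],
    [20,[-24,135,0],[0,0,0]],
    [20,[-33,180,0],[0,0,0]],
    [20,[-41,225,0],[0,0,0]],
    [20,[-44.8,245.6,0],[0,0,0]],
    [20,[-44.8,245.6,0],[0,0,0]],
    [20,[-44.8,245.6,-30],[0,0,0]],
    [20,[-44.8,245.6,-60],[0,0,0]],
    [20,[-44.8,245.6,-80],[0,0,0]],
    [20,[-44.8,245.6,-92],[0,0,0]],
    [20,[-44.8,245.6,-98],[0,0,0]],
    [20,[-44.8,245.6,-101],[0,0,0]],
    [20,[-44.8,245.6,-103],[0,0,0]],
    [20,[-44.8,245.6,-104],[0,0,0]],
    [20,[-44.8,245.6,-104.5],[0,0,0]],
    [20,[-44.8,245.6,-104.5],[0,0,0]],
    [20,[-44.8,245.6,-104.5],[0,0,0]],
  ],
)

```text
time_s: 17.0
eef_pos: [608.6, 338.0, 74.2]
ee_rot: [0.0, -0.05, 0.999, 0.0]
force: [0.1, -0.8, -1.4]
grip_width: 0.357
grip_force: 40.4
```

Request:
apply_moves(
  targets=[
    [20,[0,0,-0.7],[0,0,0]],
    [20,[0,0,-0.7],[0,0,0]],
    [55,[0,0,-0.7],[0,0,0]],
    [55,[0,0,-0.7],[0,0,0]],
    [55,[0,0,-0.7],[0,0,0]],
    [55,[0,0,20],[0,0,0]],
    [55,[0,0,60],[0,0,0]],
    [55,[0,0,100],[0,0,0]],
    [55,[0,0,100],[0,0,0]],
  ],
)

```text
time_s: 17.9
eef_pos: [610.4, 338.6, 180.4]
ee_rot: [0.005, -0.05, 0.999, 0.002]
force: [-0.1, -0.0, 0.0]
grip_width: 0.647
grip_force: 0.0
```

```bash
python3 look.py 87 102
```

```text
top
   ([749.8, 251.7], 80, [20.0, 31.0, 12.0])
   ([626.7, -66.0], 135, [32.0, 30.0, 14.0])
   ([539.2, 201.7], 130, [30.0, 30.0, 11.0])
   ([489.3, 469.6], 88, [28.0, 22.0, 11.0])
   ([451.4, 184.2], 135, [30.0, 32.0, 11.0])
   ([452.9, 103.4], 133, [29.0, 31.0, 12.0])
   ([432.5, -86.8], 84, [23.0, 29.0, 12.0])
   ([338.0, 87.9], 136, [29.0, 31.0, 11.0])
scene
   ([433.8, -81.8], 36, [24.0, 30.0, 9.0])
   ([338.5, 95.4], 74, [33.0, 32.0, 9.0])
   ([454.3, 107.5], 87, [30.0, 31.0, 13.0])
   ([627.8, -61.7], 95, [32.0, 32.0, 14.0])
   ([540.3, 209.1], 104, [31.0, 31.0, 10.0])
   ([609.0, 338.8], 131, [32.0, 32.0, 14.0])
   ([490.7, 471.1], 75, [30.0, 18.0, 9.0])
   ([750.2, 258.5], 90, [20.0, 30.0, 12.0])
   ([728.0, 380.9], 149, [31.0, 31.0, 9.0])
[608.60706836 337.89459627 174.14761371]
```

Request:
apply_moves(
  targets=[
    [55,[-20,-40,0],[0,0,0]],
    [55,[-40,-80,0],[0,0,0]],
    [55,[-60,-118,0],[0,0,0]],
    [55,[-68.8,-133.6,0],[0,0,0]],
    [55,[-68.8,-133.6,0],[0,0,0]],
    [55,[-68.8,-133.6,-40],[0,0,0]],
    [55,[-68.8,-133.6,-80],[0,0,0]],
    [55,[-68.8,-133.6,-103],[0,0,0]],
    [55,[-68.8,-133.6,-105],[0,0,0]],
    [55,[-68.8,-133.6,-105],[0,0,0]],
    [20,[-68.8,-133.6,-105],[0,0,0]],
    [20,[-68.8,-133.6,-105],[0,0,0]],
    [20,[-68.8,-133.6,-105],[0,0,0]],
    [20,[-68.8,-133.6,-105],[0,0,0]],
    [20,[-68.8,-133.6,-105],[0,0,0]],
  ],
)

```text
time_s: 19.5
eef_pos: [540.5, 204.7, 70.3]
ee_rot: [0.002, -0.05, 0.999, 0.0]
force: [-0.8, 3.2, 6.8]
grip_width: 0.362
grip_force: 39.5
```

Request:
apply_moves(
  targets=[
    [20,[0,0,5],[0,0,0]],
    [20,[0,0,20],[0,0,0]],
    [20,[0,0,50],[0,0,0]],
    [20,[0,0,80],[0,0,0]],
    [20,[0,0,110],[0,0,0]],
    [20,[0,0,110],[0,0,0]],
    [20,[0,0,110],[0,0,0]],
    [20,[0,0,110],[0,0,0]],
    [20,[0,0,110],[0,0,0]],
  ],
)

```text
time_s: 20.4
eef_pos: [539.0, 204.1, 176.8]
ee_rot: [-0.002, -0.05, 0.999, -0.0]
force: [0.0, 0.3, -6.4]
grip_width: 0.358
grip_force: 41.0
```

Request:
apply_moves(
  targets=[
    [20,[3,-45,0],[0,0,0]],
    [20,[6,-90,0],[0,0,0]],
    [20,[9,-135,0],[0,0,0]],
    [20,[12,-180,0],[0,0,0]],
    [20,[16,-225,0],[0,0,0]],
    [20,[19,-260,0],[0,0,0]],
    [20,[19.1,-275.8,0],[0,0,0]],
    [20,[19.1,-275.8,-20],[0,0,0]],
    [20,[19.1,-275.8,-45],[0,0,0]],
    [20,[19.1,-275.8,-60],[0,0,0]],
    [20,[19.1,-275.8,-72],[0,0,0]],
    [20,[19.1,-275.8,-84],[0,0,0]],
    [20,[19.1,-275.8,-94],[0,0,0]],
    [20,[19.1,-275.8,-100],[0,0,0]],
    [20,[19.1,-275.8,-102.5],[0,0,0]],
    [20,[19.1,-275.8,-104],[0,0,0]],
    [20,[19.1,-275.8,-105],[0,0,0]],
    [20,[19.1,-275.8,-105],[0,0,0]],
    [20,[19.1,-275.8,-105],[0,0,0]],
  ],
)

```text
time_s: 22.3
eef_pos: [559.2, -71.6, 74.7]
ee_rot: [0.001, -0.05, 0.999, -0.0]
force: [-0.7, 2.1, 2.6]
grip_width: 0.358
grip_force: 42.3
```

Seated. I'll release it and look again.

Request:
apply_moves(
  targets=[
    [55,[0,0,0],[0,0,0]],
    [55,[0,0,0],[0,0,0]],
    [55,[0,0,0],[0,0,0]],
    [55,[0,0,20],[0,0,0]],
    [55,[0,0,60],[0,0,0]],
    [55,[0,0,100],[0,0,0]],
    [55,[0,0,100],[0,0,0]],
  ],
)

```text
time_s: 23.0
eef_pos: [561.0, -72.3, 179.3]
ee_rot: [0.005, -0.05, 0.999, -0.002]
force: [0.3, -0.4, -0.1]
grip_width: 0.642
grip_force: 0.0
```

```bash
python3 look.py 87 102
```

```text
top
   ([750.1, 251.9], 82, [20.0, 31.0, 11.0])
   ([726.7, 376.2], 115, [30.0, 31.0, 12.0])
   ([607.9, 334.1], 135, [31.0, 31.0, 12.0])
   ([489.1, 468.1], 91, [27.0, 23.0, 9.0])
   ([451.3, 184.8], 138, [29.0, 32.0, 11.0])
   ([452.8, 103.4], 132, [30.0, 31.0, 11.0])
   ([340.8, 95.4], 53, [24.0, 18.0, 10.0])
scene
   ([434.0, -81.0], 43, [24.0, 31.0, 9.0])
   ([338.1, 95.5], 75, [34.0, 31.0, 8.0])
   ([558.1, -66.3], 87, [30.0, 31.0, 13.0])
   ([453.9, 107.4], 86, [32.0, 30.0, 10.0])
   ([627.9, -61.3], 97, [33.0, 32.0, 14.0])
   ([452.4, 191.2], 89, [31.0, 30.0, 9.0])
   ([609.0, 339.1], 134, [32.0, 31.0, 14.0])
   ([491.0, 471.1], 74, [31.0, 18.0, 9.0])
   ([750.6, 258.5], 91, [21.0, 31.0, 11.0])
   ([727.6, 380.8], 149, [31.0, 31.0, 10.0])
[558.96311492 -71.65426359 174.25294561]
```

Request:
apply_moves(
  targets=[
    [55,[-25,40,0],[0,0,0]],
    [55,[-50,80,0],[0,0,0]],
    [55,[-75,120,0],[0,0,0]],
    [55,[-100,160,0],[0,0,0]],
    [55,[-105.5,176.6,0],[0,0,0]],
    [55,[-105.5,176.6,0],[0,0,0]],
    [55,[-105.5,176.6,-40],[0,0,0]],
    [55,[-105.5,176.6,-80],[0,0,0]],
    [55,[-105.5,176.6,-103],[0,0,0]],
    [55,[-105.5,176.6,-105],[0,0,0]],
    [55,[-105.5,176.6,-105],[0,0,0]],
    [20,[-105.5,176.6,-105],[0,0,0]],
    [20,[-105.5,176.6,-105],[0,0,0]],
    [20,[-105.5,176.6,-105],[0,0,0]],
    [20,[-105.5,176.6,-105],[0,0,0]],
    [20,[-105.5,176.6,-105],[0,0,0]],
  ],
)

```text
time_s: 24.7
eef_pos: [454.2, 104.9, 70.1]
ee_rot: [0.001, -0.05, 0.999, -0.0]
force: [-1.4, -1.4, 6.8]
grip_width: 0.358
grip_force: 39.7
```

Request:
apply_moves(
  targets=[
    [20,[0,0,5],[0,0,0]],
    [20,[0,0,20],[0,0,0]],
    [20,[0,0,50],[0,0,0]],
    [20,[0,0,80],[0,0,0]],
    [20,[0,0,110],[0,0,0]],
    [20,[0,0,110],[0,0,0]],
    [20,[0,0,110],[0,0,0]],
    [20,[0,0,110],[0,0,0]],
    [20,[0,0,110],[0,0,0]],
  ],
)

```text
time_s: 25.6
eef_pos: [452.8, 105.1, 177.8]
ee_rot: [-0.001, -0.05, 0.999, 0.0]
force: [0.0, -0.1, -3.0]
grip_width: 0.357
grip_force: 40.0
```

Request:
apply_moves(
  targets=[
    [20,[13,40,0],[0,0,0]],
    [20,[27,80,0],[0,0,0]],
    [20,[40,120,0],[0,0,0]],
    [20,[53,160,0],[0,0,0]],
    [20,[67,200,0],[0,0,0]],
    [20,[79.7,239.2,0],[0,0,0]],
    [20,[79.7,239.2,0],[0,0,0]],
    [20,[79.7,239.2,-30],[0,0,0]],
    [20,[79.7,239.2,-60],[0,0,0]],
    [20,[79.7,239.2,-80],[0,0,0]],
    [20,[79.7,239.2,-92],[0,0,0]],
    [20,[79.7,239.2,-98],[0,0,0]],
    [20,[79.7,239.2,-101],[0,0,0]],
    [20,[79.7,239.2,-103],[0,0,0]],
    [20,[79.7,239.2,-104],[0,0,0]],
    [20,[79.7,239.2,-105],[0,0,0]],
    [20,[79.7,239.2,-105],[0,0,0]],
    [20,[79.7,239.2,-105],[0,0,0]],
  ],
)

```text
time_s: 27.4
eef_pos: [533.2, 344.4, 74.2]
ee_rot: [0.0, -0.05, 0.999, 0.0]
force: [-0.7, 0.3, -0.6]
grip_width: 0.354
grip_force: 40.7
```

Request:
apply_moves(
  targets=[
    [20,[0,0,-0.4],[0,0,0]],
    [20,[0,0,-0.4],[0,0,0]],
    [55,[0,0,-0.4],[0,0,0]],
    [55,[0,0,-0.4],[0,0,0]],
    [55,[0,0,-0.4],[0,0,0]],
    [55,[0,0,20],[0,0,0]],
    [55,[0,0,60],[0,0,0]],
    [55,[0,0,100],[0,0,0]],
    [55,[0,0,100],[0,0,0]],
  ],
)

```text
time_s: 28.3
eef_pos: [535.0, 345.1, 179.7]
ee_rot: [0.005, -0.05, 0.999, 0.002]
force: [0.8, 0.6, 0.1]
grip_width: 0.642
grip_force: 0.0
```

```bash
python3 look.py 87 102
```

```text
top
   ([750.4, 251.6], 85, [19.0, 30.0, 12.0])
   ([726.2, 375.9], 123, [31.0, 30.0, 11.0])
   ([608.7, 334.1], 122, [30.0, 31.0, 12.0])
   ([626.9, -66.6], 131, [32.0, 30.0, 14.0])
   ([557.0, -71.0], 140, [31.0, 31.0, 14.0])
   ([451.9, 184.2], 136, [30.0, 31.0, 10.0])
   ([432.7, -86.7], 90, [23.0, 27.0, 12.0])
   ([338.8, 88.0], 135, [28.0, 31.0, 13.0])
scene
   ([434.5, -82.1], 46, [24.0, 30.0, 12.0])
   ([337.5, 96.0], 75, [33.0, 30.0, 8.0])
   ([559.2, -66.3], 90, [32.0, 32.0, 12.0])
   ([628.6, -61.3], 99, [32.0, 35.0, 12.0])
   ([453.4, 190.6], 84, [31.0, 29.0, 9.0])
   ([533.6, 345.4], 129, [32.0, 31.0, 14.0])
   ([609.2, 339.3], 136, [31.0, 32.0, 14.0])
   ([490.7, 471.3], 72, [32.0, 18.0, 8.0])
   ([749.9, 258.4], 89, [21.0, 30.0, 9.0])
   ([727.7, 380.8], 147, [31.0, 31.0, 10.0])
[533.10872243 344.29399255 174.14079549]
```

Request:
apply_moves(
  targets=[
    [55,[-20,-40,0],[0,0,0]],
    [55,[-40,-80,0],[0,0,0]],
    [55,[-60,-120,0],[0,0,0]],
    [55,[-80.4,-157,0],[0,0,0]],
    [55,[-80.4,-157,0],[0,0,0]],
    [55,[-80.4,-157,0],[0,0,0]],
    [55,[-80.4,-157,-40],[0,0,0]],
    [55,[-80.4,-157,-80],[0,0,0]],
    [55,[-80.4,-157,-103],[0,0,0]],
    [55,[-80.4,-157,-105],[0,0,0]],
    [55,[-80.4,-157,-105],[0,0,0]],
    [20,[-80.4,-157,-105],[0,0,0]],
    [20,[-80.4,-157,-105],[0,0,0]],
    [20,[-80.4,-157,-105],[0,0,0]],
    [20,[-80.4,-157,-105],[0,0,0]],
    [20,[-80.4,-157,-105],[0,0,0]],
  ],
)

```text
time_s: 30.0
eef_pos: [453.5, 187.7, 70.2]
ee_rot: [0.002, -0.05, 0.999, 0.0]
force: [-0.6, 2.9, 6.6]
grip_width: 0.361
grip_force: 39.4
```

Request:
apply_moves(
  targets=[
    [20,[0,0,5],[0,0,0]],
    [20,[0,0,20],[0,0,0]],
    [20,[0,0,50],[0,0,0]],
    [20,[0,0,80],[0,0,0]],
    [20,[0,0,110],[0,0,0]],
    [20,[0,0,110],[0,0,0]],
    [20,[0,0,110],[0,0,0]],
    [20,[0,0,110],[0,0,0]],
    [20,[0,0,110],[0,0,0]],
  ],
)

```text
time_s: 30.9
eef_pos: [451.9, 187.1, 177.2]
ee_rot: [-0.002, -0.05, 0.999, -0.0]
force: [-0.3, -0.9, -6.5]
grip_width: 0.364
grip_force: 41.1
```

Request:
apply_moves(
  targets=[
    [20,[6,-45,0],[0,0,0]],
    [20,[12,-90,0],[0,0,0]],
    [20,[18,-135,0],[0,0,0]],
    [20,[24,-180,0],[0,0,0]],
    [20,[30,-225,0],[0,0,0]],
    [20,[36,-255,0],[0,0,0]],
    [20,[36.7,-265.4,0],[0,0,0]],
    [20,[36.7,-265.4,-20],[0,0,0]],
    [20,[36.7,-265.4,-45],[0,0,0]],
    [20,[36.7,-265.4,-60],[0,0,0]],
    [20,[36.7,-265.4,-72],[0,0,0]],
    [20,[36.7,-265.4,-84],[0,0,0]],
    [20,[36.7,-265.4,-94],[0,0,0]],
    [20,[36.7,-265.4,-100],[0,0,0]],
    [20,[36.7,-265.4,-102.5],[0,0,0]],
    [20,[36.7,-265.4,-104],[0,0,0]],
    [20,[36.7,-265.4,-105],[0,0,0]],
    [20,[36.7,-265.4,-105],[0,0,0]],
    [20,[36.7,-265.4,-105],[0,0,0]],
  ],
)

```text
time_s: 32.8
eef_pos: [489.7, -78.2, 74.6]
ee_rot: [0.001, -0.05, 0.999, -0.0]
force: [-0.2, 2.5, 3.1]
grip_width: 0.36
grip_force: 42.5
```

Request:
apply_moves(
  targets=[
    [55,[0,0,0],[0,0,0]],
    [55,[0,0,0],[0,0,0]],
    [55,[0,0,0],[0,0,0]],
    [55,[0,0,20],[0,0,0]],
    [55,[0,0,60],[0,0,0]],
    [55,[0,0,100],[0,0,0]],
    [55,[0,0,156.2],[0,0,0]],
    [55,[-20,-100,156.2],[0,0,0]],
    [55,[-20,-100,156.2],[0,0,0]],
    [55,[-20,-100,156.2],[0,0,0]],
    [55,[-20,-100,156.2],[0,0,0]],
  ],
)

```text
time_s: 33.9
eef_pos: [469.0, -178.9, 229.9]
ee_rot: [-0.0, -0.049, 0.999, 0.0]
force: [-0.5, 0.7, 0.1]
grip_width: 0.645
grip_force: 0.0
```

```bash
python3 look.py 87 102; python3 look.py 145 157 | grep -- '-3'; python3 -c "
import cv2;p=cv2.imread('pics/top_last.png');cv2.imwrite('pics/t3.png',p)"
```

```text
top
   ([750.3, 252.5], 82, [20.0, 30.0, 13.0])
   ([726.6, 376.5], 120, [30.0, 31.0, 15.0])
   ([608.0, 334.2], 138, [31.0, 31.0, 13.0])
   ([626.1, -66.5], 137, [32.0, 30.0, 14.0])
   ([532.2, 341.2], 140, [31.0, 34.0, 14.0])
   ([557.4, -71.6], 138, [32.0, 31.0, 13.0])
   ([489.8, 468.6], 93, [28.0, 22.0, 10.0])
   ([487.6, -78.4], 140, [30.0, 31.0, 13.0])
   ([432.3, -85.4], 73, [23.0, 27.0, 13.0])
   ([338.0, 88.1], 133, [28.0, 31.0, 14.0])
scene
   ([433.6, -82.3], 41, [25.0, 29.0, 14.0])
   ([489.8, -73.9], 90, [32.0, 33.0, 15.0])
   ([338.0, 95.5], 75, [31.0, 30.0, 9.0])
   ([558.5, -66.5], 91, [31.0, 30.0, 13.0])
   ([628.3, -61.5], 97, [32.0, 31.0, 13.0])
   ([534.1, 345.4], 129, [33.0, 31.0, 14.0])
   ([609.2, 338.8], 136, [30.0, 32.0, 13.0])
   ([490.5, 471.1], 74, [31.0, 18.0, 9.0])
   ([750.3, 258.6], 90, [21.0, 31.0, 11.0])
   ([727.8, 380.8], 147, [31.0, 31.0, 10.0])
[ 469.38311256 -177.32386473  229.8420995 ]
   ([649.3, -316.6], 56, [20.0, 20.0, 11.0])
   ([651.0, -313.8], 38, [19.0, 21.0, 10.0])
```

View pics/t3.png

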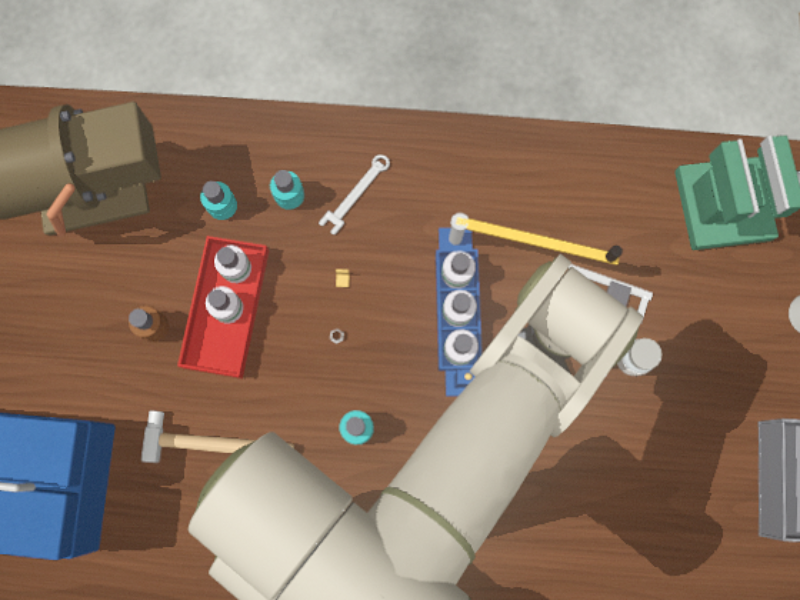

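Request:
apply_moves(
  targets=[
    [55,[38,-29,0],[0,0,0]],
    [55,[76,-58,0],[0,0,0]],
    [55,[114,-88,0],[0,0,0]],
    [55,[152,-117,0],[0,0,0]],
    [55,[179.3,-138.3,0],[0,0,0]],
    [55,[179.3,-138.3,0],[0,0,0]],
    [55,[179.3,-138.3,0],[0,0,0]],
    [55,[179.3,-138.3,-40],[0,0,0]],
    [55,[179.3,-138.3,-80],[0,0,0]],
    [55,[179.3,-138.3,-108],[0,0,0]],
    [55,[179.3,-138.3,-108],[0,0,0]],
    [55,[179.3,-138.3,-108],[0,0,0]],
    [10,[179.3,-138.3,-108],[0,0,0]],
    [10,[179.3,-138.3,-108],[0,0,0]],
    [10,[179.3,-138.3,-108],[0,0,0]],
    [10,[179.3,-138.3,-108],[0,0,0]],
    [10,[179.3,-138.3,-108],[0,0,0]],
  ],
  squeeze=30,
)

```text
time_s: 35.8
eef_pos: [649.2, -316.6, 123.9]
ee_rot: [0.001, -0.05, 0.999, -0.001]
force: [-0.1, 0.6, 6.6]
grip_width: 0.221
grip_force: 29.2
```

```bash
python3 -c "
from numpy import *
for p in list(range(76,11,-4))+[11,9,8,7,6,5,4]: print(p,round(262*(cos(radians(80.05))-cos(radians(p))),1),round(262*(sin(radians(80.05))-sin(radians(p))),1))"
```

```text
76 -18.1 3.8
72 -35.7 8.9
68 -52.9 15.1
64 -69.6 22.6
60 -85.7 31.2
56 -101.2 40.9
52 -116.0 51.6
48 -130.0 63.4
44 -143.2 76.1
40 -155.4 89.6
36 -166.7 104.1
32 -176.9 119.2
28 -186.1 135.1
24 -194.1 151.5
20 -200.9 168.4
16 -206.6 185.8
12 -211.0 203.6
11 -211.9 208.1
9 -213.5 217.1
8 -214.2 221.6
7 -214.8 226.1
6 -215.3 230.7
5 -215.7 235.2
4 -216.1 239.8
```

Request:
apply_moves(
  targets=[
    [10,[-9,1.8,0],[0,0,0]],
    [10,[-18.1,3.8,0],[0,0,0]],
    [10,[-35.7,8.9,0],[0,0,0]],
    [10,[-52.9,15.1,0],[0,0,0]],
    [10,[-69.6,22.6,0],[0,0,0]],
    [10,[-85.7,31.2,0],[0,0,0]],
    [10,[-101.2,40.9,0],[0,0,0]],
    [10,[-116,51.6,0],[0,0,0]],
    [10,[-130,63.4,0],[0,0,0]],
    [10,[-143.2,76.1,0],[0,0,0]],
    [10,[-155.4,89.6,0],[0,0,0]],
    [10,[-166.7,104.1,0],[0,0,0]],
    [10,[-176.9,119.2,0],[0,0,0]],
    [10,[-186.1,135.1,0],[0,0,0]],
    [10,[-194.1,151.5,0],[0,0,0]],
    [10,[-200.9,168.4,0],[0,0,0]],
    [10,[-206.6,185.8,0],[0,0,0]],
    [10,[-209,195,0],[0,0,0]],
    [10,[-211,203.6,0],[0,0,0]],
    [10,[-211,203.6,0],[0,0,0]],
  ],
)

```text
time_s: 37.8
eef_pos: [436.8, -112.7, 123.5]
ee_rot: [-0.001, -0.051, 0.999, -0.001]
force: [-11.6, -1.6, 15.9]
grip_width: 0.218
grip_force: 30.9
```

Request:
apply_moves(
  targets=[
    [10,[-1,2,0.5],[0,0,0]],
    [10,[-2,5,1],[0,0,0]],
    [10,[-2.5,8,1],[0,0,0]],
    [10,[-3,11,1],[0,0,0]],
    [10,[-3.5,13,1],[0,0,0]],
    [10,[-4,15,1],[0,0,0]],
    [10,[-4.2,16,1],[0,0,0]],
    [10,[-4.4,17,1],[0,0,0]],
    [10,[-4.4,18,1],[0,0,0]],
    [10,[-4.6,19,1],[0,0,0]],
    [10,[-4.6,20,1],[0,0,0]],
  ],
)

```text
time_s: 38.9
eef_pos: [433.4, -94.1, 123.6]
ee_rot: [0.001, -0.05, 0.999, -0.002]
force: [-2.9, -11.0, 5.1]
grip_width: 0.221
grip_force: 30.2
```

Request:
apply_moves(
  targets=[
    [10,[0,1,0],[0,0,0]],
    [10,[0,2,0],[0,0,0]],
    [10,[0,3,0],[0,0,0]],
    [10,[0,4,0],[0,0,0]],
    [10,[0,5,0],[0,0,0]],
    [10,[0,6,0],[0,0,0]],
    [10,[0,6,0],[0,0,0]],
    [10,[0,6,0],[0,0,0]],
  ],
)

```text
time_s: 39.7
eef_pos: [432.7, -86.7, 123.5]
ee_rot: [-0.0, -0.05, 0.999, -0.0]
force: [-7.4, -1.5, 10.7]
grip_width: 0.22
grip_force: 30.6
```

Request:
apply_moves(
  targets=[
    [10,[0,0.7,0],[0,0,0]],
    [10,[0,1.4,0],[0,0,0]],
    [10,[0,2,0],[0,0,0]],
    [10,[0,2.5,0],[0,0,0]],
    [10,[0,2.5,0],[0,0,0]],
    [10,[0,2.5,0],[0,0,0]],
  ],
)

```text
time_s: 40.3
eef_pos: [432.6, -83.9, 123.5]
ee_rot: [-0.001, -0.05, 0.999, 0.0]
force: [-6.2, 1.6, 9.8]
grip_width: 0.223
grip_force: 30.7
```

Request:
apply_moves(
  targets=[
    [10,[0,0.7,0],[0,0,0]],
    [10,[0,1.4,0],[0,0,0]],
    [10,[0,2,0],[0,0,0]],
    [10,[0,2.5,0],[0,0,0]],
    [10,[0,2.5,0],[0,0,0]],
    [10,[0,2.5,0],[0,0,0]],
  ],
)

```text
time_s: 40.9
eef_pos: [432.4, -81.5, 123.5]
ee_rot: [-0.001, -0.05, 0.999, 0.0]
force: [-7.1, 0.8, 11.8]
grip_width: 0.224
grip_force: 30.8
```

Request:
apply_moves(
  targets=[
    [10,[0,0.7,0],[0,0,0]],
    [10,[0,1.4,0],[0,0,0]],
    [10,[0,2,0],[0,0,0]],
    [10,[0,2.5,0],[0,0,0]],
    [10,[0,2.5,0],[0,0,0]],
    [10,[0,2.5,0],[0,0,0]],
  ],
)

```text
time_s: 41.5
eef_pos: [432.4, -81.3, 123.5]
ee_rot: [-0.001, -0.05, 0.999, -0.002]
force: [-11.0, -15.6, 9.0]
grip_width: 0.222
grip_force: 30.6
```

Request:
apply_moves(
  targets=[
    [10,[0,-1.5,0],[0,0,0]],
    [10,[0,-2,0],[0,0,0]],
    [10,[0,-2,0],[0,0,0]],
    [45,[0,-2,0],[0,0,0]],
    [45,[0,-2,0],[0,0,0]],
    [45,[0,-2,0],[0,0,0]],
    [45,[0,-2,30],[0,0,0]],
    [45,[0,-2,75],[0,0,0]],
    [45,[0,-2,110],[0,0,0]],
    [45,[-60,0,110],[0,0,0]],
    [45,[-60,60,110],[0,0,0]],
    [45,[-60,100,110],[0,0,0]],
    [45,[-60,100,110],[0,0,0]],
    [45,[-60,100,110],[0,0,0]],
  ],
)

```text
time_s: 42.9
eef_pos: [372.9, 21.5, 233.0]
ee_rot: [0.0, -0.052, 0.999, -0.0]
force: [0.4, -0.1, -0.0]
grip_width: 0.522
grip_force: 0.0
```

```bash
python3 look.py 145 157; python3 - <<'E'
import cv2
p=cv2.imread('pics/scene_last.png');cv2.imwrite('pics/s4.png',p)
p=cv2.imread('pics/top_last.png');cv2.imwrite('pics/t4.png',cv2.resize(p[180:420,160:480],(800,600)))
E
```

```text
top
   ([431.5, -84.4], 56, [18.0, 15.0, 11.0])
scene
   ([432.0, -78.2], 36, [21.0, 20.0, 11.0])
[373.17324128  20.12193875 232.89008877]
```

View pics/s4.png

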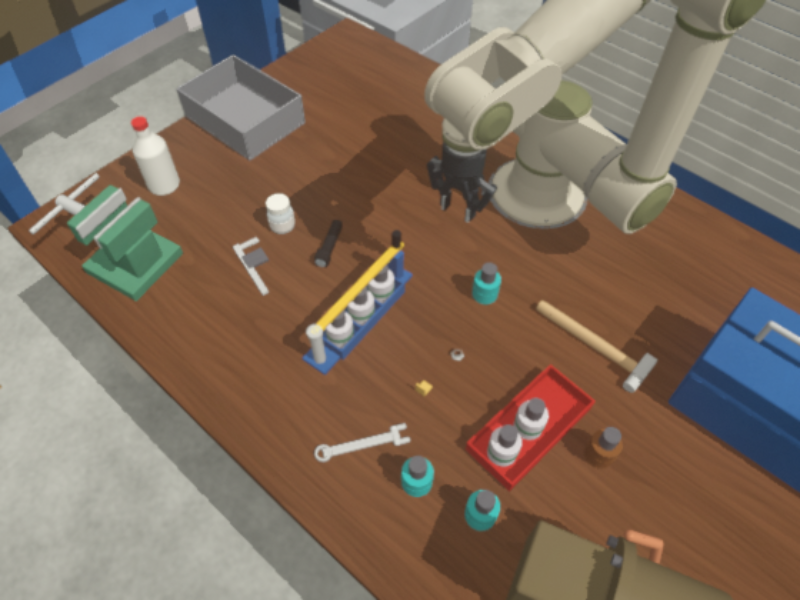

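View pics/t4.png

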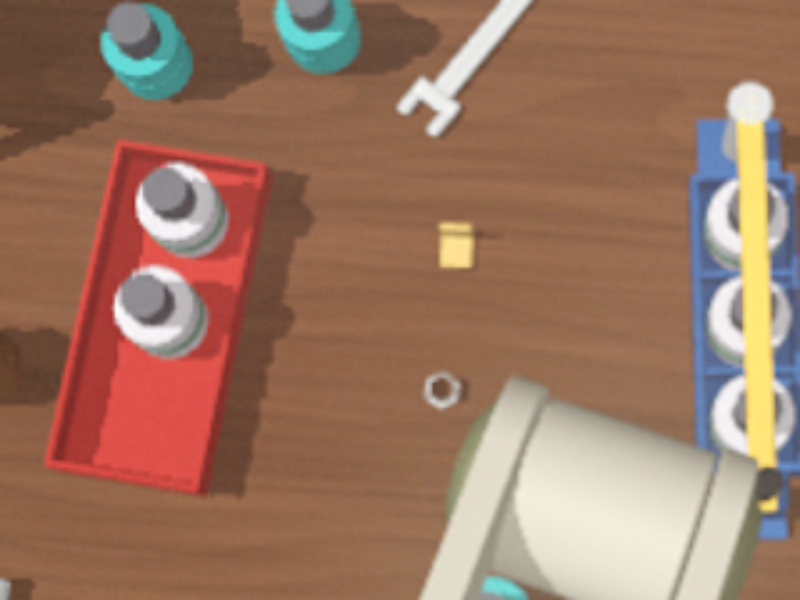

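The views show the bar lying over all three seated cartridges, with its knob on the catch post (scene about (396,240)). Two cartridges stand in the tray, and the bystanders look undisturbed.

```bash
python3 -c "
from rig import ctrl
print(ctrl.finish_job())"
```

```text
the job is handed in; nothing more can be done
None
```

The job is handed in: all five cartridges are sorted, with three full ones (about 6.0–6.5 N) upright in their own carrier cells and two leaked ones (about 3 N) upright in the red tray. The keeper bar was swung open first and is now pushed past its catch to the stop, and the bystanders appear unmoved. The run took about 43 s; the hand-in gave no verdict.

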